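Set the filter and open the colorimeter's caught cover

TASK

Get the bench colorimeter ready for a sample: turn its filter dial to 4, then, before you touch the sliding catch, give the chamber cover a gentle tug upwards by its round pull to learn whether the catch is holding it. If it is caught, slide the catch all the way to its stop to release it; if it comes up freely, leave the catch as it is. Raise the cover by its pull to well past 45 degrees and finish still holding it open by the pull, the dial at 4 and the glassware left undisturbed.

Things in the scene. Friction and masses are not known exactly. Their poses are not given: they have to be found in the camera images.
- meter: The bench colorimeter: a light grey box fixed to the bench, 240 mm deep (its x), 260 mm wide (its y) and 100 mm high; its flat top, the deck, is at z = 100 mm. Origin: centre of the underside; +x points to its back, +y to the left of someone who stands at its front, z up. On the deck are the filter dial (left half), the chamber cover (right half, behind) and the sliding catch (in front of the cover).
- dial (a joint): Angle of the filter dial in rad, clockwise from above. Black numerals 1 to 6 in an arc behind it, a detent at each: 0 is 1, 0.524 is 2, 1.047 is 3, 1.571 is 4, 2.094 is 5, 2.618 is 6. Let go, it snaps to the nearest detent; about 0.05 N m turns it. At value v the pointer lies 75 degrees minus v from the meter's +x, counted towards +y. Starts at 1, 2 or 3.
- dial_grip (a point): Point on the dial's upright axis, 130 mm above the bench, in its bar grip: an upright bar 40 mm long, 12 mm thick, that stands from 107 to 141 mm above the bench on a round skirt 50 mm across. This frame's x runs along the bar to its pointed, white-lined end, which points at the set numeral; grip the bar across its 12 mm (frame y).
- catch (a joint): Travel of the sliding catch in m: 0 at its right end, 0.030 at its stop at the left (+y of the meter). It stays where it is left; sliding takes about 3 N. It starts anywhere from 0.002 to 0.018. The hidden bolt below the deck holds the shut cover while the travel is less than about 0.010, so near there neither the eye nor a reading can tell whether it is caught: tug the cover. Left alone means moved by less than 4 mm; fully slid means right against the stop, beyond 0.029.
- catch_thumb (a point): Centre of the catch's ribbed metal thumb piece, 18 mm (x) by 12 mm (y) by 18 mm high, standing on the deck in front of the cover; this point is 110.5 mm above the bench. The meter's x of it is -65 mm, its y runs from -70 mm (travel 0) to -40 mm (travel 0.030). Push it along the meter's +y to release. Frame axes as the meter's.
- cover_angle (a joint): Angle of the chamber cover in rad: 0 shut (level), grows as its front edge rises, stop at 1.3. It falls shut when let go. While caught it gives only about 0.02 rad (2 mm at the pull) and then stops hard.
- cover: The chamber cover. Origin: middle of the cover's hinge axis, at the back of the cover, level with the deck (100 mm up); the axis runs along the meter's y; in the meter's frame the origin lies at x 90 mm, y -55 mm. The cover is a grey plate 115 mm deep, 120 mm wide, 10 mm thick on the deck; 0.17 to 0.35 kg.
- pull (a point): The cover's black round pull: an upright disc 28 mm across and 14 mm thick (grip it across its thickness, along y, which is parallel to the hinge), on a stem of the same thickness near the cover's front edge. This point: centre of the disc, 98 mm in front of the hinge axis and 40 mm above it while shut (30 mm over the cover's top). Fixed to the cover and turns with it; it may turn between the fingers as the cover rises.
- reagent: Bystander: amber reagent bottle, 64 mm across, 145 mm high, standing loose left of the meter. Origin: centre of its foot.
- flask: Bystander: conical flask, 80 mm across the foot, 120 mm high, loose, right of the meter. Origin: centre of its foot.
- beaker: Bystander: glass beaker, 64 mm across, 85 mm high, loose, right of the meter and farther back. Origin: centre of its foot.

How it is judged (in metres and radians):
On the way, in this order (a step that is already met when the one before it is completed fails the run):
1. the dial is turned to 4 with the cover still shut (value of joint dial between 1.45 and 1.69 rad and value of joint cover_angle below 0.006 rad), for 0.3 s.
2. the cover is tugged by its pull before the catch is moved (value of joint cover_angle above 0.009 rad and contact force between the fingers and cover above 0.3 N and distance of catch_thumb from where it was at the start of the episode below 0.004 m), for 0.1 s.
3. the cover is raised by its pull, the catch slid fully over if it was caught and left as it was if not (value of joint cover_angle above 0.4 rad and contact force between the fingers and cover above 0.3 N and (distance of catch_thumb from where it was at the start of the episode below 0.004 m or (value of joint catch above 0.029 m and distance of catch_thumb from where it was at the start of the episode above 0.0188 m))), for 0.1 s.
At the end, for the whole second after the job is handed in: Fingers still hold the pull (over 0.5 N); cover still, open over 0.75 rad; dial at 4 (1.45 to 1.69 rad); catch within 4 mm of its start if the cover was free, or, if it was caught, slid beyond 29 mm (moved over 18.8 mm) (value of joint cover_angle above 0.75 rad and contact force between the fingers and cover above 0.5 N and velocity of joint cover_angle between -0.1 and 0.1 rad/s and value of joint dial between 1.45 and 1.69 rad and (distance of catch_thumb from where it was at the start of the episode below 0.004 m or (value of joint catch above 0.029 m and distance of catch_thumb from where it was at the start of the episode above 0.0188 m))); the arm keeps its last pose, push and grip.
It fails at once if the reagent is shifted by more than 30 mm or tipped (distance of reagent from where it was at the start of the episode above 0.03 m or angle between reagent's own z axis and vertical above 0.4 rad).
It fails at once if the flask is shifted by more than 30 mm or tipped (distance of flask from where it was at the start of the episode above 0.03 m or angle between flask's own z axis and vertical above 0.4 rad).
It fails at once if the beaker is shifted by more than 30 mm or tipped (distance of beaker from where it was at the start of the episode above 0.03 m or angle between beaker's own z axis and vertical above 0.4 rad).
It also fails if it takes over 72 s, if anything falls off the work surface, if the arm or the gripper's body presses on something with over 40 N, if the wrist force passes 120 N, or if a joint passes its speed limit or range.

ROBOT

A 6-joint arm with a two-finger parallel gripper is mounted at the origin on the work surface. World frame = base frame: x ahead of the robot, y to its left, z up, the work surface at z = 0. Lengths are in mm, angles in degrees, forces in N, time in s.
With the tool pointing down it reaches from about 350 to 850 mm from the base axis. Payload 8.1 kg.
Tool frame: the origin (TCP) lies on the centre line of the jaws, within the pads' length; the fingertips stand 19 mm ahead of it and the grasp point (between the pads) is the TCP (r.nose_length is the distance from the TCP to the fingertips, in mm); y points along the fingers, z is the direction in which the jaws open and shut, and the axes are right-handed (so a half turn about y gives the same grasp; the last joint's range is limited). The gripper opens to 85 mm and grips with 20 to 120 N. Pads are 22 mm wide; open, the fingers measure 114 mm over their backs; the gripper's body (76 mm by 85 mm) begins 54 mm behind the grasp point. The pads swing forward as they close: fully open they stand 13 mm farther back than shut.
Start: joints at [-77.372, 7.471, 85.268, -0, 87.261, -4.893], TCP at [180.654, -572.162, 250.292] pointing down, gripper open.
Joint ranges: [-169.43, 169.43], [-51.17, 129.36], [1.28, 143.12], [-76.62, 256.62], [0, 156.53], [-152.29, 152.29]. Speed limits (degrees/s): [136.94, 136.94, 159.86, 180, 180, 180].

INTERFACE

Orientations are given as [roll, pitch, yaw] about the fixed x, y, z axes, in that order (R = Rz(yaw) Ry(pitch) Rx(roll)).
In Python, from workcell import monitor, imaging, ticket, nets, r gives the robot as it stands.
- The arm moves only by the tool send_rows, never from a script. Its argument "targets" is a list that holds one entry, the list of rows, each a list of 7 numbers: the shift along the tool's x, y, z in m, then the turn, a rotation vector about the tool's x, y, z in units of 6 degrees (1.0 is 6 degrees), then the closure, from -1 (fully open) to 1 (shut), so that 0 is half open. In form: [[[tx, ty, tz, rx, ry, rz, claw], ...]]. A call has 1 to 20 rows; each row is the pose to reach, as a shift and turn from the pose commanded when the call began, along the tool's axes at that moment; what a row does not reach only later rows make up. A row lasts 1/12 s, in which the tool goes at most 41.7 mm and 7.16 degrees, less where a joint would pass 70% of its speed; a pose out of reach is approached as far as the arm can. A call with a gripper value outside its range is refused whole. The fingers move at their own pace and stop on an object; "squeeze" is the grip in N (left out, the last holds). Time passes only in rows, so rows that repeat a pose let the fingers close. It gives the time, the measured TCP pose, the force and the opening at its end, in the units of the state.
- monitor.sense(): the state, without advancing time (a new reading comes with each control period).
- imaging.get_image(name): name is "scene" or "side" or "wrist"; returns a dict with "frame" (480x640x3 uint8, red, green, blue), "range_z" (480x640 float32, mm along the optical axis (not along the pixel's ray), 0 where there is no reading), "fov_y" (degrees; the focal length in pixels is half the picture's height over the tangent of half this angle, whatever the lens; pixels are square), "cx", "cy" (the principal point, pixels), "k1" (the pictures are not rectified: a ray, as slopes to the right and down, at radius r is drawn at 1 + k1 r^2 times it, then the intrinsics apply), "xyz" and "attitude" of the camera in the world; the wrist camera has in their place "T_tool_cam" (4x4, takes a point from camera to tool coordinates, whose origin is the TCP and whose axes are the tool frame's). Camera axes: x right, y up, looking along -z (the intrinsics and any distortion apply to the point x, -y, -z); pixel columns grow to the right and rows downward; lengths in mm; the calibration is good to about 2 mm. A picture is of the moment at which its call begins: read the wrist's pose just before it.
- ticket.sign_off(): hands the job in, once; it reports no verdict.
Trained networks look in a picture, given as the dict that the camera call returned (one of the last four; its "shot" number tells which), for a name from the list of things; names that differ only in an ending like _2 or _b are one class to them, and where a whole thing is asked for, a point or a joint stands for the part that bears it (a point fixed in the world has none). Each returns a list of dicts, best first, with "score" (0 to 1); they miss things now and then, are a little off and sometimes report something else, mostly with a low value. They report only what shows in the picture. A call takes as long as a camera call.
- nets.find_in(picture, target): "box" ([centre column, centre row, width, height] in pixels, round what is visible of it).
- nets.mark_of(picture, target): "position" ([column, row] in pixels: a listed point, or the origin of a listed thing).
The state is a dict: "clock": time; "qpos": joint angles; "qvel": joint speeds; "effort": joint torques, N m; "position": TCP position; "ee_rot": TCP orientation; "contact_force": force on the tool from outside, world axes, zero at the start; "moment": the same for the moment, N m; "opening": opening from 0.0 (shut) to 1.0 (fully open).
Only numpy, scipy, OpenCV 4.12 (cv2) and the standard library are available. Lean on these libraries where they do the work, as an engineer would, in place of code of your own. Each camera call takes 0.05 s, during which the arm holds its last target.

## Working session

There is one attempt and no reset: what is moved stays moved. The work goes in short steps, Python scripts to look and compute and a tool call to move; the robot and the scene stay as the last step left them, time stands still between calls to the robot, and variables do not carry over. Pictures are saved under pics/ and viewed, and the job is handed in when it is done.

Besides the shell and the picture viewer there is one more tool, called after "Emit:" in YAML: its name, and indented under it one key for each argument. send_rows: Moves the arm, as the interface text tells. Its arguments: {"type":"object","properties":{"targets":{"type":"array","items":{"type":"array","items":{"type":"array","items":{"type":"number"}}}},"squeeze":{"type":"number"}},"required":["targets"]}

```bash
ls; mkdir -p pics; cat > h.py <<'E'
import numpy as np, cv2
from scipy.spatial.transform import Rotation as Ro
from workcell import monitor, imaging, ticket, nets, r
def K(p):
    f=240/np.tan(np.radians(p["fov_y"])/2); return f
def campose(p,st=None):
    if "T_tool_cam" in p:
        T=np.eye(4);T[:3,:3]=Ro.from_euler('xyz',st["ee_rot"],degrees=True).as_matrix();T[:3,3]=st["position"]
        return T@np.array(p["T_tool_cam"])
    T=np.eye(4);a=np.array(p["attitude"])
    T[:3,:3]=a if a.shape==(3,3) else Ro.from_euler('xyz',a,degrees=True).as_matrix();T[:3,3]=p["xyz"];return T
def ray(p,u,v):
    f=K(p);M=np.array([[f,0,p["cx"]],[0,f,p["cy"]],[0,0,1]])
    q=cv2.undistortPoints(np.array([[[u,v]]],float),M,np.array([p["k1"],0,0,0,0.]))[0,0]
    return np.array([q[0],-q[1],-1.])
def at_z(p,T,u,v,z):
    d=T[:3,:3]@ray(p,u,v);o=T[:3,3];return o+d*(z-o[2])/d[2]
def at_depth(p,T,u,v):
    d=p["range_z"][int(round(v)),int(round(u))];return T[:3,3]+T[:3,:3]@ray(p,u,v)*d
def proj(p,T,X):
    c=T[:3,:3].T@(np.array(X)-T[:3,3]);x,y=c[0]/-c[2],-c[1]/-c[2];k=1+p["k1"]*(x*x+y*y);f=K(p)
    return p["cx"]+f*x*k,p["cy"]+f*y*k
def save(p,n): cv2.imwrite("pics/"+n,p["frame"][:,:,::-1])
E
python3 - <<'E'
from h import *
print(monitor.sense())
Z=dict(dial_grip=130,catch_thumb=110.5,pull=140,cover=100,meter=0,reagent=0,flask=0,beaker=0)
for n in("scene","side","wrist"):
    st=monitor.sense();p=imaging.get_image(n);save(p,n+"0.png");T=campose(p,st)
    print(n,{k:v for k,v in p.items() if k not in("frame","range_z")})
    for t,z in Z.items():
        for m in nets.mark_of(p,t)[:2]:
            u,v=m["position"];print(t,np.round([u,v,m["score"]],2),at_z(p,T,u,v,z).round(1))
E
```

```text
pics
{'clock': 0.0, 'qpos': array([-7.73722903e+01,  7.51557846e+00,  8.53270621e+01,  9.04939249e-04,
        8.72624643e+01, -4.89134687e+00]), 'qvel': array([-0.05227224, -0.01603706, -0.05098814,  0.02926011, -0.004799  ,
        0.04631459]), 'effort': array([ 1.19201059e-04, -5.69387698e+01, -5.00551915e+01, -1.84268420e-04,
        1.46022663e-02,  5.20218885e-05]), 'position': array([ 180.54712623, -571.66403116,  249.26075189]), 'ee_rot': array([-9.01046451e+01,  9.86245352e-03, -1.62480996e+02]), 'contact_force': array([-0.34731846, -0.26809297,  0.38893633]), 'moment': array([ 0.00633072,  0.01410621, -0.0083649 ]), 'opening': 0.9990461076595704}
scene {'fov_y': 50.363628378998584, 'cx': 323.03444084886206, 'cy': 233.74114846415895, 'k1': -0.13788881656412885, 'xyz': array([1115.03748485,  202.57936488,  946.68649082]), 'attitude': array([ 32.9499197 ,  -0.74144673, 112.7415641 ]), 'shot': 1}
dial_grip [409.5 248.3   0.8] [588.6 170.1 130. ]
catch_thumb [354.9  207.2    0.46] [526.5  37.6 110.5]
catch_thumb [2.579e+02 2.563e+02 1.900e-01] [706.8 -90.9 110.5]
pull [348.7  2
[... 844 characters left out ...]
  39.7 140. ]
meter [308.8  270.5    0.89] [595.9  99.8   0. ]
flask [285.6 360.2   0.7] [521.8 -98.9   0. ]
flask [3.062e+02 2.700e+02 2.900e-01] [591.4 102.1   0. ]
beaker [363.2  368.3    0.89] [ 638.3 -137.6    0. ]
wrist {'fov_y': 60.18676243378417, 'cx': 318.9838100634334, 'cy': 245.26214123496518, 'k1': -0.06478279963953144, 'T_tool_cam': array([[-4.43088585e-04, -9.45341113e-01, -3.26082787e-01,
        -8.42991913e+01],
       [-8.83761028e-04,  3.26083062e-01, -9.45340709e-01,
        -1.24168728e+02],
       [ 9.99999511e-01, -1.30690418e-04, -9.79939316e-04,
        -9.50400744e-01],
       [ 0.00000000e+00,  0.00000000e+00,  0.00000000e+00,
         1.00000000e+00]]), 'shot': 3}
```

View pics/scene0.png

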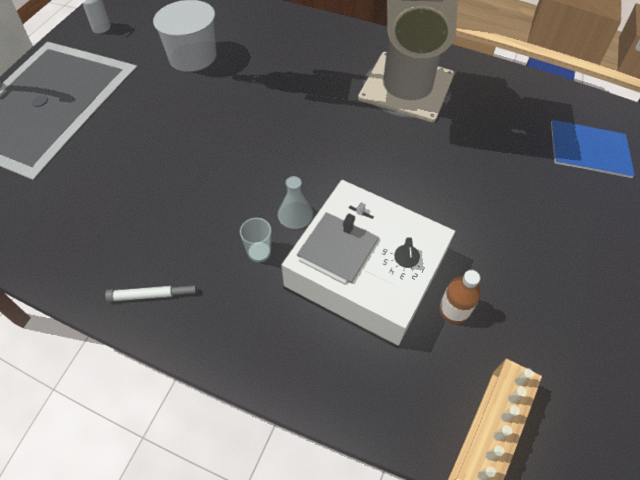

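View pics/side0.png

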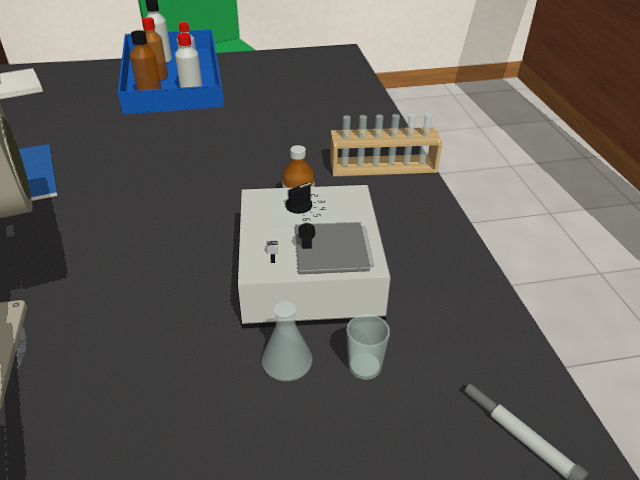

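The scene view shows the meter with its front toward the robot. The dial is near (407,253), the pull near (349,222), the flask and beaker on the right, and the bottle on the left. Next I'll fit the meter's pose from depth.

```bash
cat >> h.py <<'E'
def cloud(p,T):
    f=K(p);M=np.array([[f,0,p["cx"]],[0,f,p["cy"]],[0,0,1]])
    v,u=np.mgrid[0:480,0:640];uv=np.stack([u,v],-1).reshape(-1,1,2).astype(float)
    q=cv2.undistortPoints(uv,M,np.array([p["k1"],0,0,0,0.]))[:,0]
    c=np.c_[q[:,0],-q[:,1],-np.ones(len(q))]*p["range_z"].reshape(-1,1)
    return (c@T[:3,:3].T+T[:3,3]).reshape(480,640,3)
E
python3 - <<'E'
from h import *
for n in("scene","side"):
    p=imaging.get_image(n);T=campose(p);P=cloud(p,T);np.save(n+".npy",P)
    z=P[:,:,2]
    m=(abs(P[:,:,0]-594)<220)&(abs(P[:,:,1]-100)<200)&(p["range_z"]>0)
    d=m&(abs(z-100)<16)
    lab=cv2.connectedComponentsWithStats(d.astype(np.uint8))
    k=1+np.argmax(lab[2][1:,4]);w=lab[1]==k
    print(n,w.sum(),np.median(z[w]))
    print(cv2.minAreaRect(P[w][:,:2].astype(np.float32)))
    hi=m&(z>122)&(z<150)
    l=cv2.connectedComponentsWithStats(hi.astype(np.uint8))
    for i in range(1,l[0]):
        if l[2][i,4]>15: q=P[l[1]==i];print(l[2][i],q.mean(0).round(1),q.min(0).round(),q.max(0).round(), cv2.minAreaRect(q[:,:2].astype(np.float32)))
    box=(slice(150,340),slice(220,500))
    cv2.imwrite(f"pics/{n}_z.png",cv2.resize(p["frame"][box][:,:,::-1],None,fx=2.8,fy=2.8,interpolation=cv2.INTER_CUBIC))
E
```

```text
scene 14102 101.4246382181081
((596.4722900390625, 97.88850402832031), (260.755615234375, 246.10830688476562), 83.0435562133789)
[343 216  13  15  89] [588.5  46.6 139.2] [571.  36. 122.] [596.  53. 150.] ((583.5578002929688, 44.73548126220703), (13.705988883972168, 26.872203826904297), 82.37403106689453)
[404 237  10  26 186] [596.  169.2 138.5] [571. 156. 123.] [617. 181. 145.] ((594.5254516601562, 169.50051879882812), (47.475242614746094, 12.561483383178711), 23.286046981811523)
[462 270  15  19 196] [614.8 290.3 141.8] [597. 280. 123.] [627. 300. 149.] ((612.0394897460938, 289.9029235839844), (20.38307762145996, 29.67603874206543), 87.34988403320312)
side 13453 101.30535628336622
((595.5961303710938, 96.41566467285156), (266.0327453613281, 240.1205596923828), 83.19036865234375)
[290 146  15  17 212] [607.6 285.  138.4] [594. 276. 122.] [623. 300. 149.] ((608.6912841796875, 287.62445068359375), (24.05023193359375, 28.503564834594727), 89.5140151977539)
[287 183  23  19 280] [589.1 163.9 135. ] [569. 151. 122.] [611. 180. 144.] ((590.4901733398438, 166.16897583007812), (43.90236282348633, 17.057527542114258), 19.643369674682617)
[298 225  17  19 210] [580.1  37.1 138.5] [567.  32. 122.] [595.  51. 150.] ((580.888916015625, 42.07037353515625), (18.08198356628418, 26.0789852142334), 79.79619598388672)
```

View pics/scene_z.png

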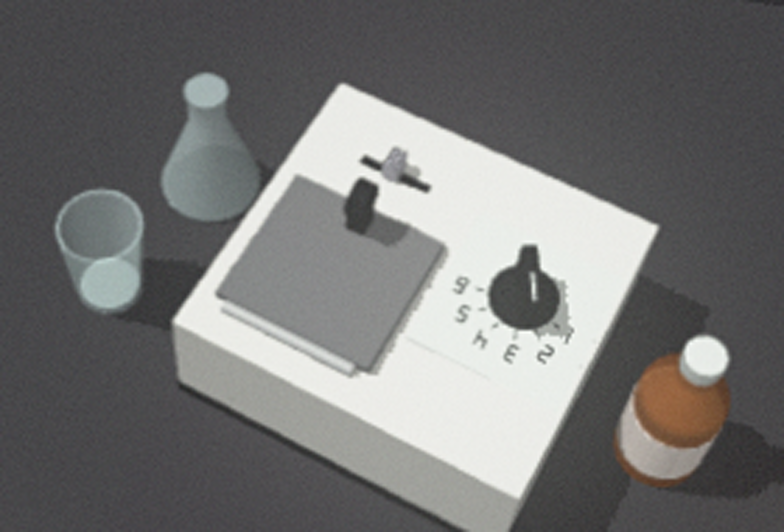

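```bash
cat > plan.py <<'E'
# tracks the commanded pose; go(): prints tool-axis numbers for a world target
import json,sys,numpy as np
from scipy.spatial.transform import Rotation as Ro
F="cmd.json"
def Rdown(yaw): return Ro.from_euler('xyz',[-90,0,yaw],degrees=True)
def load():
    d=json.load(open(F)); return np.array(d["p"]),Ro.from_quat(d["q"])
def store(p,R): json.dump({"p":list(map(float,p)),"q":list(map(float,R.as_quat()))},open(F,"w"))
def num(p,yaw=None,R=None):
    c,RC=load(); R=Rdown(yaw) if R is None else R
    t=RC.inv().apply(np.array(p)-c)/1000; w=(RC.inv()*R).as_rotvec(degrees=True)/6
    return np.r_[t,w]
def did(row):
    c,RC=load(); row=np.array(row[:6],float)
    store(c+RC.apply(row[:3])*1000,RC*Ro.from_rotvec(row[3:]*6,degrees=True))
    print("cmd",load()[0].round(2),load()[1].as_euler('xyz',degrees=True).round(2))
E
python3 - <<'E'
from plan import *
store([180.654,-572.162,250.292],Rdown(-77.372-90+4.893))
print(num([575,105,260],-7).round(4))
E
```

```text
[-5.79900e-01 -9.70000e-03 -5.27000e-01  0.00000e+00 -2.59132e+01
  0.00000e+00]
```

Emit:
send_rows:
  targets:
    - [[-0.3,-0.01,-0.27,0,-13,0,-1],[-0.3,-0.01,-0.27,0,-13,0,-1],[-0.3,-0.01,-0.27,0,-13,0,-1],[-0.3,-0.01,-0.27,0,-13,0,-1],[-0.3,-0.01,-0.27,0,-13,0,-1],[-0.3,-0.01,-0.27,0,-13,0,-1],[-0.3,-0.01,-0.27,0,-13,0,-1],[-0.3,-0.01,-0.27,0,-13,0,-1],[-0.3,-0.01,-0.27,0,-13,0,-1],[-0.3,-0.01,-0.27,0,-13,0,-1],[-0.3,-0.01,-0.27,0,-13,0,-1],[-0.3,-0.01,-0.27,0,-13,0,-1],[-0.3,-0.01,-0.27,0,-13,0,-1],[-0.3,-0.01,-0.27,0,-13,0,-1],[-0.3,-0.01,-0.27,0,-13,0,-1],[-0.3,-0.01,-0.27,0,-13,0,-1]]

```text
clock: 2.78
position: [385.0, -225.2, 260.2]
ee_rot: [-90.0, 0.0, -84.7]
contact_force: [-0.1, -0.3, -0.5]
opening: 0.999
```

```bash
python3 - <<'E'
from plan import *
did([-0.3,-0.01,-0.27,0,-13,0])
print(num([575,105,260],-7).round(4))
E
```

```text
cmd [ 385.45 -224.37  260.29] [-90.    -0.   -84.48]
[-3.09600e-01  3.00000e-04  2.20400e-01  0.00000e+00 -1.29132e+01
  0.00000e+00]
```

Emit:
send_rows:
  targets:
    - [[-0.31,0,0.22,0,-12.9,0,-1],[-0.31,0,0.22,0,-12.9,0,-1],[-0.31,0,0.22,0,-12.9,0,-1],[-0.31,0,0.22,0,-12.9,0,-1],[-0.31,0,0.22,0,-12.9,0,-1],[-0.31,0,0.22,0,-12.9,0,-1],[-0.31,0,0.22,0,-12.9,0,-1],[-0.31,0,0.22,0,-12.9,0,-1],[-0.31,0,0.22,0,-12.9,0,-1],[-0.31,0,0.22,0,-12.9,0,-1],[-0.31,0,0.22,0,-12.9,0,-1],[-0.31,0,0.22,0,-12.9,0,-1],[-0.31,0,0.22,0,-12.9,0,-1],[-0.31,0,0.22,0,-12.9,0,-1],[-0.31,0,0.22,0,-12.9,0,-1]]

```text
clock: 4.03
position: [574.6, 104.5, 260.5]
ee_rot: [-90.0, -0.0, -7.3]
contact_force: [0.4, -0.3, -0.1]
opening: 0.998
```

```bash
python3 - <<'E'
from plan import *
from h import *
did([-0.31,0,0.22,0,-12.9,0])
st=monitor.sense();print(st["position"],st["ee_rot"],st["clock"])
p=imaging.get_image("wrist");save(p,"w1.png");T=campose(p,st)
for t,z in dict(dial_grip=130,catch_thumb=110.5,pull=140,cover=100).items():
    for m in nets.mark_of(p,t)[:2]:
        u,v=m["position"];print(t,np.round([u,v,m["score"]],2),at_z(p,T,u,v,z).round(1))
P=cloud(p,T);np.save("w1.npy",P);z=P[:,:,2]
m=(abs(P[:,:,0]-594)<220)&(abs(P[:,:,1]-100)<150)&(p["range_z"]>0)
for lo,hi in((135,155),(103,116),(96,104)):
    l=cv2.connectedComponentsWithStats((m&(z>lo)&(z<hi)).astype(np.uint8))
    for i in range(1,l[0]):
        if l[2][i,4]>60: q=P[l[1]==i];print(lo,l[2][i],q.mean(0).round(1), np.round(cv2.minAreaRect(q[:,:2].astype(np.float32))[0],1),np.round(cv2.minAreaRect(q[:,:2].astype(np.float32))[1],1),cv2.minAreaRect(q[:,:2].astype(np.float32))[2])
E
```

```text
cmd [574.61 105.36 260.29] [-90.    -0.    -7.08]
[574.59742691 104.46927955 260.46106034] [-8.99997507e+01 -1.48199344e-02 -7.31895750e+00] 4.0333
dial_grip [415.4  248.4    0.87] [588.4 167.1 130. ]
catch_thumb [227.7  170.7    0.61] [525.4  50.5 110.5]
pull [223.1  263.7    0.67] [579.4  43.  140. ]
pull [ 95.2  170.3    0.37] [510.5 -22.1 140. ]
cover [243.8 362.2   0.7] [680.7  30.  100. ]
135 [ 398  223   45   66 1285] [589.2 167.9 141.4] [591.4 169.1] [46.2 12.8] 21.60798454284668
135 [ 208  245   30   44 1196] [577.9  45.1 149.3] [580.8  43.6] [14.4 27.2] 83.08948516845703
103 [215 154  22  30 136] [522.6  53.2 109.8] [522.4  53. ] [20.7  9.2] 22.782428741455078
103 [ 374  203   71   70 2709] [586.2 166.5 107.7] [588.3 167.7] [48.8 49.8] 21.94469451904297
103 [  148   224   171   149 20526] [617.4  43.  110.1] [624.8  37.6] [119.9 123. ] 82.99616241455078
96 [  111    81   398   311 77527] [562.7 113.6 100.8] [596.2  96.7] [261.5 241.7] 83.1649398803711
```

View pics/w1.png

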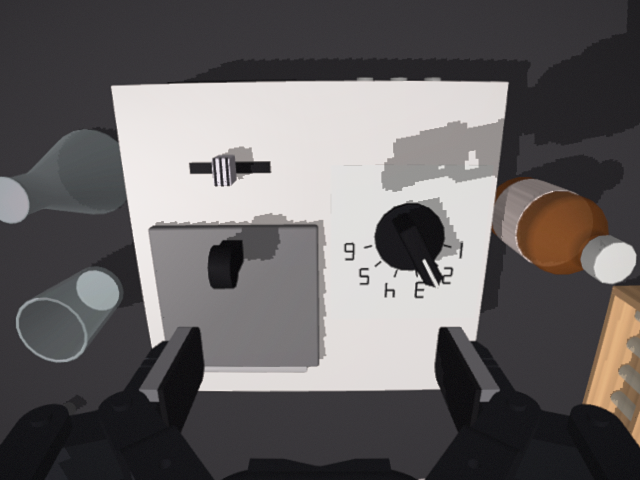

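```bash
python3 - <<'E'
from h import *
st=monitor.sense();p=imaging.get_image("wrist");T=campose(p,st);P=cloud(p,T);z=P[:,:,2]
cv2.imwrite("pics/w1d.png",cv2.resize(p["frame"][190:310,350:480][:,:,::-1],None,fx=5,fy=5,interpolation=cv2.INTER_CUBIC))
m=(z>137)&(z<146)&(abs(P[:,:,0]-590)<40)&(abs(P[:,:,1]-168)<40)
q=P[m][:,:2];c=q.mean(0);w=np.linalg.svd(q-c,full_matrices=False)[2][0];print(m.sum(),c,np.degrees(np.arctan2(w[1],w[0])))
g=p["frame"].astype(int)
b=m&(g.min(2)>150);q=P[b][:,:2];print(b.sum(),q.mean(0));w=np.linalg.svd(q-q.mean(0),full_matrices=False)[2][0];print(np.degrees(np.arctan2(w[1],w[0])))
for u,v in((418,257),(437,283)): print(at_z(p,T,u,v,141))
h=cv2.convexHull(q.astype(np.float32));print(h[:,0])
E
```

```text
1259 [589.51523115 168.08055378] 22.169122349189507
109 [602.71457756 173.42896823]
19.997932122897907
[590.03795812 166.86759322 141.        ]
[609.60734707 178.3653385  141.        ]
[[612.74536 176.22498]
 [612.2978  177.21776]
 [611.7451  177.923  ]
 [608.9759  179.23898]
 [592.0094  170.28633]
 [591.8394  169.02066]
 [592.07996 168.76704]
 [609.399   169.38342]
 [612.22644 175.12338]]
```

View pics/w1d.png

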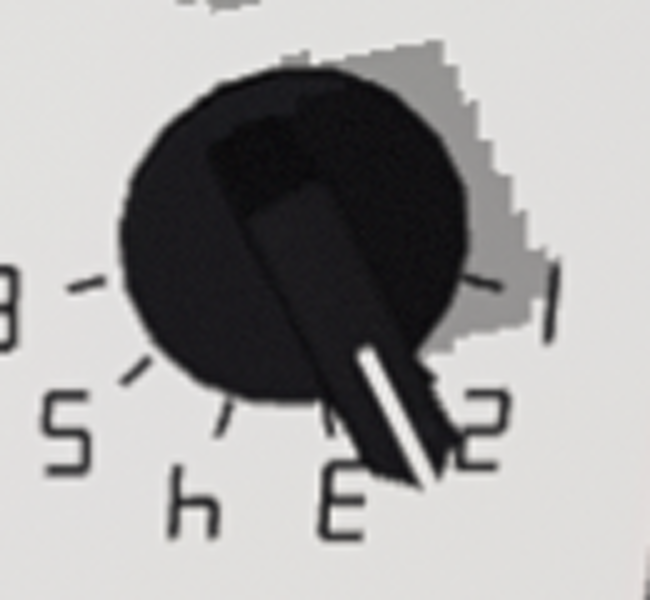

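The dial pointer reads about 22° in the world frame, which is near 2 or 3. The dial axis is at about (588.5, 167.7). Going to grip it.

```bash
python3 - <<'E'
from plan import *
print(num([588.5,167.7,200],22).round(4),num([588.5,167.7,131],22).round(4))
E
```

```text
[ 0.0061  0.0603  0.0636  0.     -4.8465  0.    ] [ 0.0061  0.1293  0.0636  0.     -4.8465  0.    ]
```

Emit:
send_rows:
  targets:
    - [[0.003,0.03,0.032,0,-1.2,0,-0.2],[0.006,0.06,0.0635,0,-2.4,0,-0.2],[0.006,0.06,0.0635,0,-3.6,0,-0.2],[0.006,0.06,0.0635,0,-4.8,0,-0.2],[0.006,0.07,0.0635,0,-4.85,0,-0.2],[0.006,0.09,0.0635,0,-4.85,0,-0.2],[0.006,0.11,0.0635,0,-4.85,0,-0.2],[0.006,0.12,0.0635,0,-4.85,0,-0.2],[0.006,0.129,0.0635,0,-4.85,0,-0.2],[0.006,0.129,0.0635,0,-4.85,0,-0.2],[0.006,0.129,0.0635,0,-4.85,0,-0.2],[0.006,0.129,0.0635,0,-4.85,0,-0.2]]

```text
clock: 5.33
position: [589.2, 167.7, 132.6]
ee_rot: [-90.0, -0.1, 22.0]
contact_force: [0.8, 1.1, 0.4]
opening: 0.601
```

```bash
python3 - <<'E'
from plan import *
from h import *
did([0.006, 0.129, 0.0635, 0, -4.85, 0])
st=monitor.sense();print(st["position"],st["ee_rot"],st["contact_force"],st["opening"])
p=imaging.get_image("wrist");save(p,"w2.png")
E
```

```text
cmd [588.39 167.63 131.29] [-90.     0.    22.02]
[589.20060201 167.66809454 132.61191613] [-90.02074061  -0.1081363   21.96991898] [0.78120888 1.10890719 0.4415719 ] 0.6011171433571362
```

View pics/w2.png

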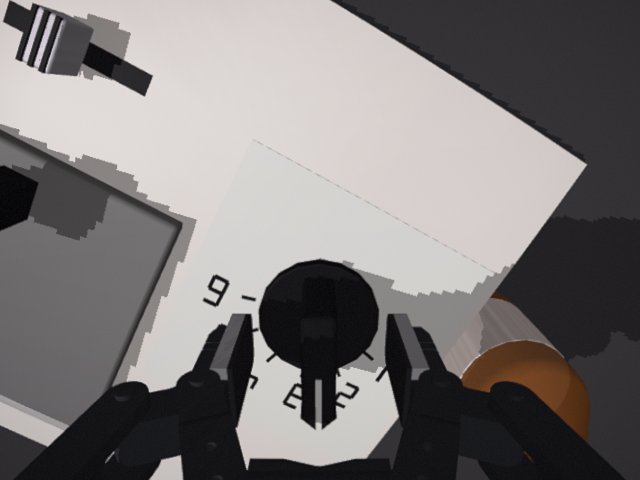

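The bar is centred between the jaws and lined up with them (top at about (318,370)). I'll grip it now and turn it clockwise by 44°.

Emit:
send_rows:
  targets:
    - [[0,0,0,0,0,0,1],[0,0,0,0,0,0,1],[0,0,0,0,0,0,1],[0,0,0,0,0,0,1],[0,0,0,0,0,0,1],[0,0,0,0,0,0,1],[0,0,0,0,0,0,1],[0,0,0,0,0,0,1]]
  squeeze: 30

```text
clock: 6.05
position: [588.8, 167.4, 132.0]
ee_rot: [-90.0, -0.1, 22.0]
contact_force: [-0.6, -2.9, 4.5]
opening: 0.135
```

Emit:
send_rows:
  targets:
    - [[0,0,0,0,0.4,0,1],[0,0,0,0,0.8,0,1],[0,0,0,0,1.2,0,1],[0,0,0,0,1.6,0,1],[0,0,0,0,2.0,0,1],[0,0,0,0,2.5,0,1],[0,0,0,0,3.0,0,1],[0,0,0,0,3.5,0,1],[0,0,0,0,4.0,0,1],[0,0,0,0,4.5,0,1],[0,0,0,0,5.0,0,1],[0,0,0,0,5.5,0,1],[0,0,0,0,6.0,0,1],[0,0,0,0,6.5,0,1],[0,0,0,0,7.0,0,1],[0,0,0,0,7.35,0,1],[0,0,0,0,7.35,0,1],[0,0,0,0,7.35,0,1]]

```text
clock: 7.55
position: [588.9, 167.5, 132.0]
ee_rot: [-90.0, -0.1, -22.1]
contact_force: [-0.0, -3.1, 5.7]
opening: 0.135
```

```bash
python3 - <<'E'
from plan import *
from h import *
did([0,0,0,0,7.35,0])
st=monitor.sense();print(st["position"],st["ee_rot"],st["contact_force"],st["moment"],st["opening"])
p=imaging.get_image("wrist");save(p,"w3.png")
E
```

```text
cmd [588.39 167.63 131.29] [-90.    -0.   -22.08]
[588.92344112 167.49221073 132.01058222] [-8.99762761e+01 -6.93687891e-02 -2.21022590e+01] [-2.65005376e-03 -3.06388338e+00  5.69787605e+00] [-0.45117269  0.00300478 -0.01473144] 0.13521703449297265
```

View pics/w3.png

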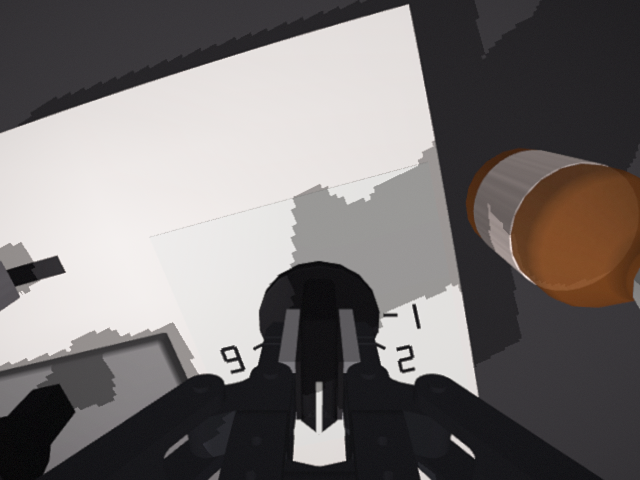

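The ticks for 6 (262,346) and 2 (380,346) are symmetric about the bar, so the dial is at 4. Releasing and backing up.

Emit:
send_rows:
  targets:
    - [[0,0,0,0,0,0,-0.2],[0,0,0,0,0,0,-0.2],[0,0,0,0,0,0,-0.2],[0,0,0,0,0,0,-0.2],[0,0,0,0,0,0,-0.2],[0,-0.01,0,0,0,0,-0.2],[0,-0.03,0,0,0,0,-0.2],[0,-0.06,0,0,0,0,-0.2],[0,-0.09,0,0,0,0,-0.2],[0,-0.09,0,0,0,0,-0.2],[0,-0.09,0,0,0,0,-0.2]]

```text
clock: 8.52
position: [590.2, 168.0, 225.3]
ee_rot: [-89.8, -0.3, -22.1]
contact_force: [-1.1, -0.3, 0.0]
opening: 0.606
```

```bash
python3 - <<'E'
from plan import *
from h import *
did([0,-0.09,0,0,0,0])
st=monitor.sense()
p=imaging.get_image("wrist");save(p,"w4.png");T=campose(p,st);P=cloud(p,T);z=P[:,:,2]
m=(z>137)&(z<147)&(abs(P[:,:,0]-590)<40)&(abs(P[:,:,1]-168)<40)
q=P[m][:,:2];c=q.mean(0);w=np.linalg.svd(q-c,full_matrices=False)[2][0];print(m.sum(),c,np.degrees(np.arctan2(w[1],w[0])),"expect -22")
q=P[(z>96)&(z<104)][:,:2].astype(np.float32);print(cv2.minAreaRect(q))
for t,zz in dict(catch_thumb=110.5,pull=140).items():
    for mm in nets.mark_of(p,t)[:2]:
        u,v=mm["position"];print(t,np.round([u,v,mm["score"]],2),at_z(p,T,u,v,zz).round(1))
R=np.array([[np.cos(np.radians(-7)),-np.sin(np.radians(-7))],[np.sin(np.radians(-7)),np.cos(np.radians(-7))]])
c=np.array([596.2,96.7])
for n,x in dict(pull=(-8,-55),hinge=(90,-55),thumb0=(-65,-70),thumb30=(-65,-40)).items(): print(n,(c+R@x).round(1))
from plan import num
print(num([580.5,43.5,205],-7).round(4),num([580.5,43.5,141],-7).round(4))
E
```

```text
cmd [588.39 167.63 221.29] [-90.    -0.   -22.08]
1669 [589.09996253 167.78764308] -22.055398089634757 expect -22
((601.555419921875, 142.76744079589844), (355.8834228515625, 241.47830200195312), 83.22859954833984)
catch_thumb [ 94.3  224.9    0.58] [525.3  47.3 110.5]
pull [111.9  322.2    0.86] [578.2  43.6 140. ]
pull [581.6  43.1]
hinge [678.8  31.1]
thumb0 [523.2  35.1]
thumb30 [526.8  64.9]
[ 0.0394  0.0163 -0.118   0.     -2.5132  0.    ] [ 0.0394  0.0803 -0.118   0.     -2.5132  0.    ]
```

View pics/w4.png

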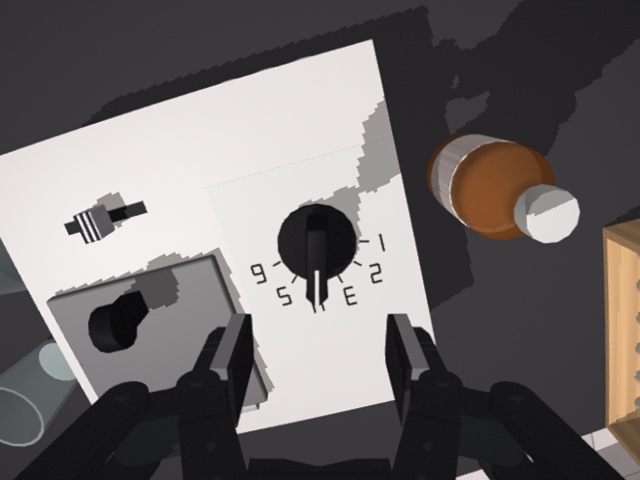

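The dial is at 4: the pointer reads -22.06° against -22° expected. Next is the pull.

Emit:
send_rows:
  targets:
    - [[0.01,0.005,-0.03,0,-0.7,0,-0.2],[0.02,0.01,-0.06,0,-1.4,0,-0.2],[0.03,0.015,-0.09,0,-2.1,0,-0.2],[0.0395,0.016,-0.118,0,-2.5,0,-0.2],[0.0395,0.016,-0.118,0,-2.5,0,-0.2],[0.0395,0.03,-0.118,0,-2.5,0,-0.2],[0.0395,0.05,-0.118,0,-2.5,0,-0.2],[0.0395,0.07,-0.118,0,-2.5,0,-0.2],[0.0395,0.08,-0.118,0,-2.5,0,-0.2],[0.0395,0.08,-0.118,0,-2.5,0,-0.2],[0.0395,0.08,-0.118,0,-2.5,0,-0.2]]

```text
clock: 9.58
position: [579.8, 43.7, 140.3]
ee_rot: [-90.0, 0.1, -7.1]
contact_force: [-0.0, 0.6, 0.2]
opening: 0.603
```

```bash
python3 - <<'E'
from plan import *
from h import *
did([0.0395, 0.08, -0.118, 0, -2.5, 0])
st=monitor.sense();print(st["position"],st["ee_rot"],st["contact_force"],st["opening"])
p=imaging.get_image("wrist");save(p,"w5.png");T=campose(p,st)
for mm in nets.mark_of(p,"catch_thumb")[:2]:
    u,v=mm["position"];print(np.round([u,v,mm["score"]],2),at_z(p,T,u,v,110.5).round(1))
E
```

```text
cmd [580.63  43.44 141.29] [-90.    -0.    -7.08]
[579.80505201  43.70255598 140.34843602] [-90.01194182   0.14734824  -7.07825483] [-0.03757771  0.61683384  0.17796482] 0.6026247644777382
[312.4  187.5    0.92] [525.7  48.7 110.5]
```

View pics/w5.png

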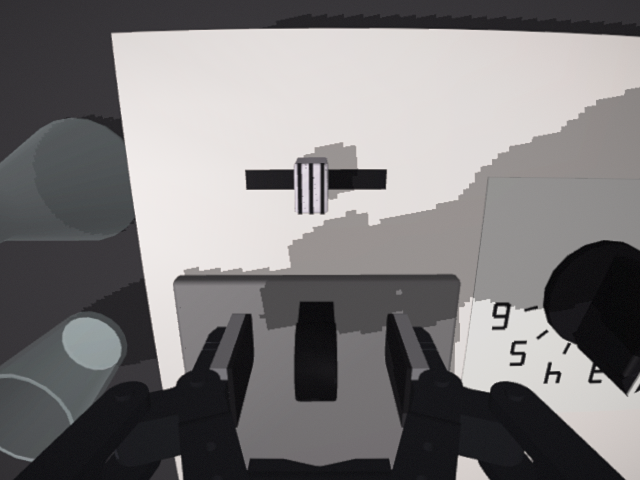

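The pull is centred between the jaws at about (316,350). I'll grip it and tug gently.

Emit:
send_rows:
  targets:
    - [[0,0,0,0,0,0,1],[0,0,0,0,0,0,1],[0,0,0,0,0,0,1],[0,0,0,0,0,0,1],[0,0,0,0,0,0,1],[0,0,0,0,0,0,1],[0,0,0,0,0,0,1],[0,0,0,0,0,0,1]]
  squeeze: 30

```text
clock: 10.35
position: [581.1, 42.5, 142.4]
ee_rot: [-90.1, -0.1, -7.1]
contact_force: [-3.1, -4.5, 4.4]
opening: 0.158
```

Emit:
send_rows:
  targets:
    - [[0,-0.0005,0,0,0,0,1],[0,-0.001,0,0,0,0,1],[0,-0.0015,0,0,0,0,1],[0,-0.002,0,0,0,0,1],[0,-0.002,0,0,0,0,1],[0,-0.002,0,0,0,0,1],[0,-0.002,0,0,0,0,1]]

```text
clock: 10.93
position: [581.2, 42.5, 142.8]
ee_rot: [-90.1, -0.1, -7.1]
contact_force: [6.2, -5.9, -6.3]
opening: 0.161
```

```bash
python3 - <<'E'
from plan import *
from h import *
did([0,-.002,0,0,0,0])
st=monitor.sense();print(st["position"],st["contact_force"],st["moment"],st["opening"])
E
```

```text
cmd [580.63  43.44 143.29] [-90.    -0.    -7.08]
[581.16450838  42.49124406 142.84137083] [ 6.22285584 -5.89737011 -6.28497904] [-0.58961565 -0.73047962  0.2004486 ] 0.16138190216363157
```

Emit:
send_rows:
  targets:
    - [[0,-0.0005,0,0,0,0,1],[0,-0.001,0,0,0,0,1],[0,-0.0015,0,0,0,0,1],[0,-0.002,0,0,0,0,1],[0,-0.002,0,0,0,0,1],[0,-0.002,0,0,0,0,1]]

```text
clock: 11.43
position: [581.7, 42.4, 144.6]
ee_rot: [-90.1, -0.1, -7.1]
contact_force: [10.7, -4.7, -9.8]
opening: 0.158
```

```bash
python3 - <<'E'
from plan import *
from h import *
did([0,-.002,0,0,0,0])
for i in range(3):
    st=monitor.sense();print(st["position"],st["contact_force"],st["moment"],st["opening"])
    p=imaging.get_image("side")
save(p,"s6.png")
E
```

```text
cmd [580.63  43.44 145.29] [-90.    -0.    -7.08]
[581.74267124  42.41762936 144.63346614] [10.66645387 -4.74497947 -9.79040705] [-0.75579301 -1.35794777  0.1409055 ] 0.15786798245333353
[581.7434748   42.40396876 144.65107096] [ 10.75156576  -6.06604658 -10.13098398] [-0.7735484  -1.35505808  0.1511133 ] 0.15629137225655268
[581.76504079  42.39906231 144.64800931] [ 10.91893357  -6.20724207 -10.46562313] [-0.71651449 -1.36552499  0.14549235] 0.15661095426079205
```

```bash
cat > arc.py <<'E'
from plan import *
p0=np.array([580.63,43.44,141.29]);y=np.radians(-7.05);mx=np.array([np.cos(y),np.sin(y),0])
H=p0.copy();H=p0+98*mx;H[2]=100
def at(a,r=1.0):
    u=-98;w=p0[2]-100
    # rotate in (mx,z): front edge rises
    return H+mx*(u*np.cos(a)+w*np.sin(a))+np.array([0,0,1])*(-u*np.sin(a)+w*np.cos(a))
E
python3 - <<'E'
from arc import *
for a in (0.04,0.06,.1): print(a,at(a).round(1),num(at(a),-7.08).round(4))
E
```

```text
0.04 [582.3  43.2 145.2] [0.0017 0.0001 0.     0.     0.0002 0.    ]
0.06 [583.3  43.1 147.1] [ 0.0026 -0.0018  0.      0.      0.0002  0.    ]
0.1 [585.2  42.9 150.9] [ 0.0046 -0.0056  0.      0.      0.0002  0.    ]
```

Emit:
send_rows:
  targets:
    - [[0.001,0,0,0,0,0,1],[0.0017,0,0,0,0,0,1],[0.002,-0.0006,0,0,0,0,1],[0.0023,-0.0012,0,0,0,0,1],[0.0026,-0.0018,0,0,0,0,1],[0.0026,-0.0018,0,0,0,0,1],[0.0026,-0.0018,0,0,0,0,1],[0.0026,-0.0018,0,0,0,0,1]]

```text
clock: 12.25
position: [582.4, 42.4, 146.0]
ee_rot: [-90.1, 0.1, -7.1]
contact_force: [1.8, -5.8, -5.9]
opening: 0.154
```

```bash
python3 - <<'E'
from plan import *
from h import *
did([0.0026,-.0018,0,0,0,0])
for i in range(2):
    st=monitor.sense();print(st["position"],st["contact_force"],st["moment"],st["opening"])
    p=imaging.get_image("side");T=campose(p)
save(p,"s7.png");P=cloud(p,T)
y=np.radians(-7.05);mx=np.array([np.cos(y),np.sin(y)]);my=np.array([-np.sin(y),np.cos(y)])
def fit(P):
    d=P[:,:,:2]-np.array([596.2,96.7]);a=d@mx;b=d@my;z=P[:,:,2]
    m=(a>-15)&(a<80)&(b>-108)&(b<-2)&(z>95)&(z<125)&~((abs(b+55)<25))
    c=np.linalg.lstsq(np.c_[a[m],b[m],np.ones(m.sum())],z[m],rcond=None)[0];return m.sum(),c
print(fit(np.load("side.npy")),fit(P))
E
```

```text
cmd [583.21  43.12 147.09] [-90.    -0.    -7.08]
[582.44799523  42.36255881 145.97731915] [ 1.79865153 -5.7960681  -5.90989211] [-0.72111372  0.13432479  0.15609323] 0.15432713236719484
[582.44078216  42.31728282 145.969441  ] [ 1.12566978 -6.41882786 -5.92062175] [-0.71396988  0.14428566  0.13874144] 0.15505389596708466
(np.int64(1097), array([5.15838731e-04, 7.76171225e-04, 1.10167619e+02])) (np.int64(1088), array([-3.18755027e-02,  1.77626211e-03,  1.13213463e+02]))
```

View pics/s7.png

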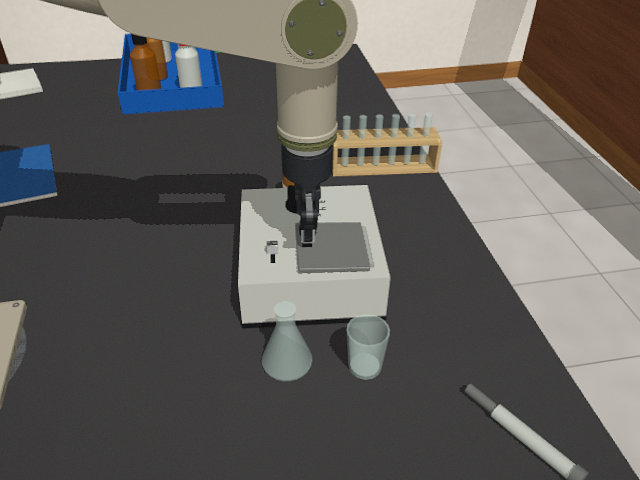

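The cover slope is about 0.032 rad with only a small force, which suggests it is free. I'll lift a little more to confirm.

Emit:
send_rows:
  targets:
    - [[0.0005,-0.001,0,0,0,0,1],[0.001,-0.002,0,0,0,0,1],[0.0015,-0.003,0,0,0,0,1],[0.002,-0.0038,0,0,0,0,1],[0.002,-0.0038,0,0,0,0,1],[0.002,-0.0038,0,0,0,0,1]]

```text
clock: 12.85
position: [584.2, 42.1, 149.7]
ee_rot: [-90.1, 0.1, -7.1]
contact_force: [-0.1, -5.0, -5.5]
opening: 0.157
```

```bash
cat > fit.py <<'E'
from h import *
def fit(P,hi=125):
    y=np.radians(-7.05);mx=np.array([np.cos(y),np.sin(y)]);my=np.array([-np.sin(y),np.cos(y)])
    d=P[:,:,:2]-np.array([596.2,96.7]);a=d@mx;b=d@my;z=P[:,:,2]
    m=(a>-15)&(a<80)&(b>-108)&(b<-2)&(z>95)&(z<hi)&~((abs(b+55)<25))
    c=np.linalg.lstsq(np.c_[a[m],b[m],np.ones(m.sum())],z[m],rcond=None)[0];return m.sum(),c
E
python3 - <<'E'
from plan import *
from fit import *
did([0.002,-.0038,0,0,0,0])
st=monitor.sense();print(st["position"],st["contact_force"],st["moment"],st["opening"])
p=imaging.get_image("side");print(fit(cloud(p,campose(p))))
E
```

```text
cmd [585.2   42.87 150.89] [-90.    -0.    -7.08]
[584.24388983  42.11806104 149.71965351] [-0.0905826  -5.0148637  -5.53562012] [-0.68508     0.29486759  0.15509862] 0.15659585095489623
(np.int64(1059), array([-6.15312042e-02,  4.38822536e-03,  1.16366483e+02]))
```

The cover is at 0.062 rad and following with no extra force, so it is free and the catch stays as it is. I'll now raise the cover along its arc.

```bash
python3 - <<'E'
from arc import *
for a in np.arange(0.15,1.13,.05): print(round(a,2),num(at(a),-7.08).round(4)[:3])
E
```

```text
0.15 [ 0.0027 -0.0046  0.    ]
0.2 [ 0.0056 -0.009   0.    ]
0.25 [ 0.0087 -0.0134  0.    ]
0.3 [ 0.012  -0.0175  0.    ]
0.35 [ 0.0155 -0.0215  0.    ]
0.4 [ 0.0192 -0.0253  0.    ]
0.45 [ 0.0231 -0.0289  0.    ]
0.5 [ 0.0272 -0.0323  0.    ]
0.55 [ 0.0314 -0.0355  0.    ]
0.6 [ 0.0358 -0.0385  0.    ]
0.65 [ 0.0404 -0.0413  0.    ]
0.7 [ 0.045  -0.0438  0.    ]
0.75 [ 0.0498 -0.0461  0.    ]
0.8 [ 0.0547 -0.0482  0.    ]
0.85 [ 0.0597 -0.05    0.    ]
0.9 [ 0.0648 -0.0515  0.    ]
0.95 [ 0.07   -0.0528  0.    ]
1.0 [ 0.0752 -0.0539  0.    ]
1.05 [ 0.0804 -0.0547  0.    ]
1.1 [ 0.0857 -0.0552  0.    ]
```

Emit:
send_rows:
  targets:
    - [[0.0027,-0.0046,0,0,0,0,1],[0.0056,-0.009,0,0,0,0,1],[0.0087,-0.0134,0,0,0,0,1],[0.012,-0.0175,0,0,0,0,1],[0.0155,-0.0215,0,0,0,0,1],[0.0192,-0.0253,0,0,0,0,1],[0.0231,-0.0289,0,0,0,0,1],[0.0272,-0.0323,0,0,0,0,1],[0.0314,-0.0355,0,0,0,0,1],[0.0314,-0.0355,0,0,0,0,1],[0.0314,-0.0355,0,0,0,0,1],[0.0314,-0.0355,0,0,0,0,1]]

```text
clock: 13.9
position: [615.8, 38.3, 186.0]
ee_rot: [-90.1, 0.1, -7.1]
contact_force: [-2.4, -5.1, -2.4]
opening: 0.155
```

```bash
python3 - <<'E'
from arc import *
from fit import *
did([0.0314,-.0355,0,0,0,0])
st=monitor.sense();print(st["position"],st["contact_force"],st["moment"],st["opening"])
p=imaging.get_image("side");c=fit(cloud(p,campose(p)),230);print(c,np.arctan(c[1][0]));save(p,"s8.png")
p=imaging.get_image("wrist");save(p,"w8.png")
for a in np.arange(0.6,1.13,.05): print(round(a,2),num(at(a),-7.08).round(4)[:3])
E
```

```text
cmd [616.36  39.   186.39] [-90.    -0.    -7.08]
[615.80975786  38.29778378 186.01099841] [-2.39071191 -5.14991177 -2.41241799] [-0.74688911  0.3919681   0.16706048] 0.1552273918945689
(np.int64(1241), array([-3.97916669e-01,  4.60909075e-03,  1.52599926e+02])) -0.3787091129647568
0.6 [ 0.0044 -0.003   0.    ]
0.65 [ 0.009  -0.0058  0.    ]
0.7 [ 0.0136 -0.0083  0.    ]
0.75 [ 0.0184 -0.0106  0.    ]
0.8 [ 0.0233 -0.0127  0.    ]
0.85 [ 0.0283 -0.0145  0.    ]
0.9 [ 0.0334 -0.016   0.    ]
0.95 [ 0.0386 -0.0173  0.    ]
1.0 [ 0.0438 -0.0184  0.    ]
1.05 [ 0.049  -0.0192  0.    ]
1.1 [ 0.0543 -0.0197  0.    ]
```

View pics/w8.png

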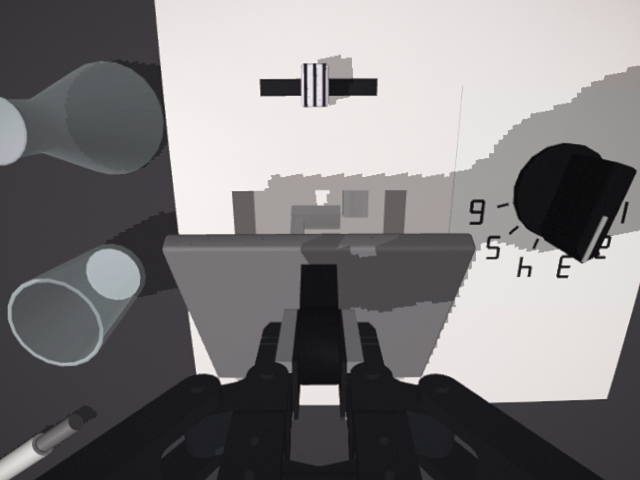

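View pics/s8.png

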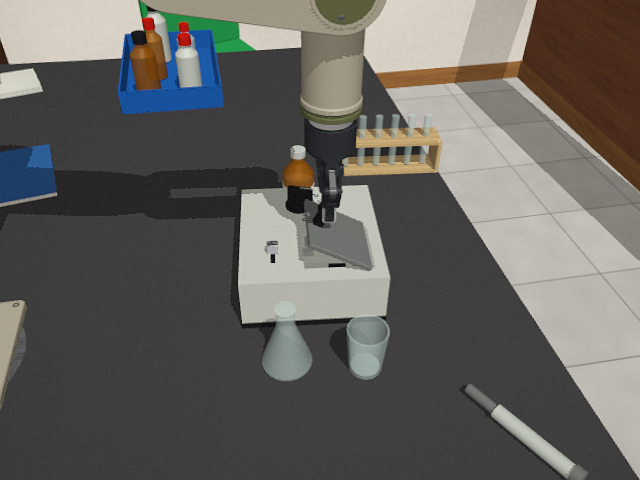

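The cover is rising in the grip, the catch hasn't moved, and the dial bar is still parallel to the direction of 4. Raising further.

Emit:
send_rows:
  targets:
    - [[0.0044,-0.003,0,0,0,0,1],[0.009,-0.0058,0,0,0,0,1],[0.0136,-0.0083,0,0,0,0,1],[0.0184,-0.0106,0,0,0,0,1],[0.0233,-0.0127,0,0,0,0,1],[0.0283,-0.0145,0,0,0,0,1],[0.0334,-0.016,0,0,0,0,1],[0.0386,-0.0173,0,0,0,0,1],[0.0438,-0.0184,0,0,0,0,1],[0.049,-0.0192,0,0,0,0,1],[0.049,-0.0192,0,0,0,0,1],[0.049,-0.0192,0,0,0,0,1],[0.049,-0.0192,0,0,0,0,1],[0.049,-0.0192,0,0,0,0,1]]

```text
clock: 15.17
position: [664.5, 32.4, 205.4]
ee_rot: [-90.0, 0.1, -7.1]
contact_force: [-1.4, -5.1, -1.8]
opening: 0.157
```

```bash
python3 - <<'E'
from arc import *
from fit import *
did([0.049,-.0192,0,0,0,0])
st=monitor.sense();print(st["position"],st["contact_force"],st["moment"],st["opening"])
p=imaging.get_image("side");P=cloud(p,campose(p));save(p,"s9.png")
# cover plane in meter frame: robust fit over dark-grey points above deck
y=np.radians(-7.05);mx=np.array([np.cos(y),np.sin(y)]);my=np.array([-np.sin(y),np.cos(y)])
d=P[:,:,:2]-np.array([596.2,96.7]);a=d@mx;b=d@my;z=P[:,:,2]
g=p["frame"].astype(int)
m=(a>0)&(a<88)&(b>-116)&(b<5)&(z>108)&(z<200)&(abs(b+55)>28)
print(m.sum());c=np.polyfit(z[m],a[m],1);print(c,"angle",np.arctan2(-1,c[0]))
for s in (-100,-90,-20,-10): 
    k=m&(abs(b-s)<5);print(s,k.sum(),np.c_[a[k],z[k]][::max(1,k.sum()//6)].round().tolist())
p=imaging.get_image("wrist");save(p,"w9.png");T=campose(p,st);P=cloud(p,T);z=P[:,:,2]
m=(z>137)&(z<147)&(abs(P[:,:,0]-590)<40)&(abs(P[:,:,1]-168)<40);q=P[m][:,:2]
if m.sum()>50: w=np.linalg.svd(q-q.mean(0),full_matrices=False)[2][0];print("dial",m.sum(),np.degrees(np.arctan2(w[1],w[0])))
for mm in nets.mark_of(p,"catch_thumb")[:1]:
    u,v=mm["position"];print(np.round([u,v,mm["score"]],2),at_z(p,T,u,v,110.5).round(1))
E
```

```text
cmd [664.99  32.96 205.59] [-90.    -0.    -7.08]
[664.52995071  32.40706999 205.35070516] [-1.42834111 -5.14171522 -1.80578709] [-0.67144261  0.44277864  0.07600548] 0.1572076648364006
803
[ -0.68064231 168.18300094] angle -2.168412069272059
-100 112 [[35.0, 199.0], [40.0, 192.0], [50.0, 178.0], [58.0, 166.0], [66.0, 154.0], [79.0, 134.0], [87.0, 123.0]]
-90 108 [[28.0, 199.0], [28.0, 198.0], [47.0, 182.0], [55.0, 169.0], [65.0, 154.0], [76.0, 139.0]]
-20 71 [[30.0, 199.0], [29.0, 199.0], [41.0, 192.0], [48.0, 180.0], [71.0, 144.0], [78.0, 136.0], [86.0, 124.0]]
-10 65 [[27.0, 199.0], [30.0, 198.0], [42.0, 189.0], [49.0, 179.0], [71.0, 144.0], [78.0, 136.0], [83.0, 128.0]]
dial 2919 -21.78900209898643
```

View pics/w9.png

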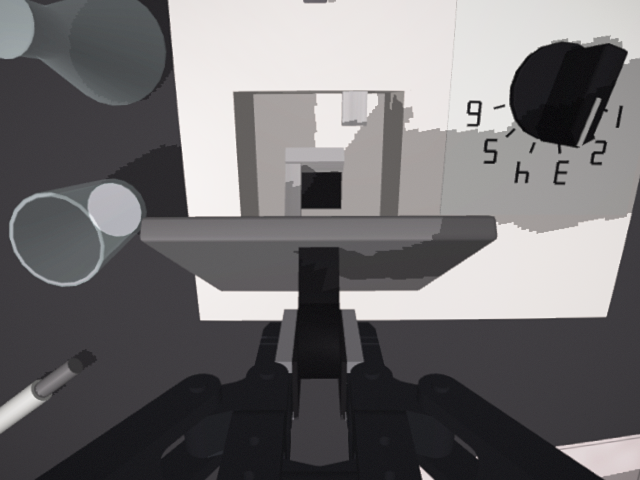

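View pics/s9.png

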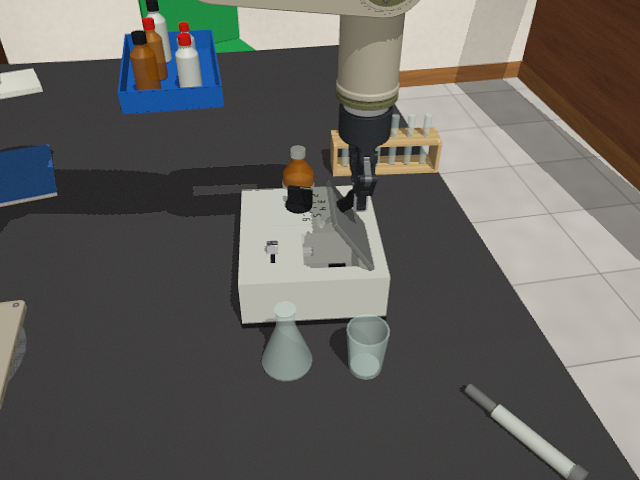

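The cover stands at about 0.97 rad (slope), the dial is at -21.8° (4), and the catch is at the same pixels as at the start, about (272,247). I'll let it settle for a moment and then hand in.

Emit:
send_rows:
  targets:
    - [[0,0,0,0,0,0,1],[0,0,0,0,0,0,1],[0,0,0,0,0,0,1],[0,0,0,0,0,0,1],[0,0,0,0,0,0,1],[0,0,0,0,0,0,1]]

```text
clock: 15.82
position: [664.5, 32.4, 205.4]
ee_rot: [-90.0, 0.1, -7.1]
contact_force: [-2.1, -5.2, -2.5]
opening: 0.159
```

```bash
python3 - <<'E'
from h import *
p=imaging.get_image("side");T=campose(p)
for t,z in dict(catch_thumb=110.5,flask=0,beaker=0).items():
    for m in nets.mark_of(p,t)[:1]: print(t,m["position"],at_z(p,T,*m["position"],z).round(1))
st=monitor.sense();print(st["position"],st["qvel"].round(2),st["opening"])
print(ticket.sign_off())
E
```

```text
catch_thumb [276.5, 245.0] [532.9  53.  110.5]
flask [285.8, 358.7] [522.5 -96.    0. ]
beaker [364.3, 371.0] [ 638.6 -142.9    0. ]
[664.49412546  32.42895538 205.32525686] [ 0.01  0.03  0.06 -0.05 -0.11  0.06] 0.15805609534616677
the job is handed in; nothing more can be done
None
```

The job is handed in, at about 16 s on the robot's clock; sign-off gives no verdict, so what follows is from my own checks.

- **Dial:** I turned it to 4. The pointer last read -21.8° in the world frame, against -22° for 4. At the start it sat between 2 and 3 rather than clearly on a numeral.
- **Tug:** The cover came up freely by its pull. The first readings were unclear, because lifting straight up pulled against the hinge. Lifting along its arc brought it to about 0.06 rad without extra force, so I left the catch as it was.
- **Cover:** It is raised to about 0.97 rad (56°) and the gripper still holds the pull at 30 N, with the arm at rest.
- **Catch and glassware:** The arm never went near the catch. The network put it about 2 mm from its first reading, within the network's usual error. By the same network the flask moved about 3 mm and the beaker about 5 mm, which I also put down to that error. The reagent bottle looked undisturbed in the pictures, but I did not measure it again.

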